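# Tighten the board press crisscross

## Task

Finish clamping the board press by tightening its four wing nuts clockwise in crisscross order. One diagonal pair has already had its first quarter turn and sits lower on its studs: give each nut of the other, higher pair about a quarter turn as well. Then go round again, one diagonal pair and then the other, turning each nut until its sprung collar bears on the board and the turning torque has climbed by about 0.2 N m above free running. Do not overtighten any nut, leave the brass weight and everything else where it is, and let go.

Things in the scene. Friction and masses are not known exactly. Their poses are not given: they have to be found in the camera images.
- press: The board press, fixed to the table: a plywood base 180 x 210 x 18 mm (its x by y), a 24 mm stack of card on it and four 8 mm studs at the corners of a rectangle, x = +-60 mm, y = +-75 mm. Origin: centre of the base's underside, on the table; x points away from the robot at yaw 0.
- lid: The pressing board, plywood 180 x 210 x 14 mm, loose, lying over the studs (10 mm holes) on the stack and on steel sleeves round the studs; its top is 56 mm above the table. Origin: centre of its underside, 42 mm above the table.
- nut1: Steel wing nut on the stud at x -60, y 75 mm of the press (diagonal partner nut 3). Origin: stud axis, underside of its hub (22 mm diameter, 14 mm high). Wing: upright bar 48 long, 9 thick (grip across this), 22 high, spanning 14 to 36 mm above the origin. It sinks when tightened; its frame keeps the press's yaw. A sprung collar, 26 mm diameter, hangs 11 mm (+-1.8, unmeasured) below the origin.
- wing1 (a joint): Turn q of nut 1's wing, rad, clockwise from above, tightening; 1.3 to 1.6 at the start. The wing lies along the press's x axis at yaw -q. Coarse thread: sinks 4 mm per rad. Runs free at a steady 0.12 N m; its collar meets the board at 1.9 to 2.8 rad, then the torque climbs by about 0.5 N m per rad (30 N per mm). Let go, it springs back until 30 N of collar force is left.
- nut2: Steel wing nut on the stud at x -60, y -75 mm of the press (diagonal partner nut 4). Origin: stud axis, underside of its hub (22 mm diameter, 14 mm high). Wing: upright bar 48 long, 9 thick (grip across this), 22 high, spanning 14 to 36 mm above the origin. It sinks when tightened; its frame keeps the press's yaw. A sprung collar, 26 mm diameter, hangs 11 mm (+-1.8, unmeasured) below the origin.
- wing2 (a joint): Turn q of nut 2's wing, rad, clockwise from above, tightening; 0 to 0.15 at the start. The wing lies along the press's x axis at yaw -q. Coarse thread: sinks 4 mm per rad. Runs free at a steady 0.12 N m; its collar meets the board at 1.9 to 2.8 rad, then the torque climbs by about 0.5 N m per rad (30 N per mm). Let go, it springs back until 30 N of collar force is left.
- nut3: Steel wing nut on the stud at x 60, y -75 mm of the press (diagonal partner nut 1). Origin: stud axis, underside of its hub (22 mm diameter, 14 mm high). Wing: upright bar 48 long, 9 thick (grip across this), 22 high, spanning 14 to 36 mm above the origin. It sinks when tightened; its frame keeps the press's yaw. A sprung collar, 26 mm diameter, hangs 11 mm (+-1.8, unmeasured) below the origin.
- wing3 (a joint): Turn q of nut 3's wing, rad, clockwise from above, tightening; 1.3 to 1.6 at the start. The wing lies along the press's x axis at yaw -q. Coarse thread: sinks 4 mm per rad. Runs free at a steady 0.12 N m; its collar meets the board at 1.9 to 2.8 rad, then the torque climbs by about 0.5 N m per rad (30 N per mm). Let go, it springs back until 30 N of collar force is left.
- nut4: Steel wing nut on the stud at x 60, y 75 mm of the press (diagonal partner nut 2). Origin: stud axis, underside of its hub (22 mm diameter, 14 mm high). Wing: upright bar 48 long, 9 thick (grip across this), 22 high, spanning 14 to 36 mm above the origin. It sinks when tightened; its frame keeps the press's yaw. A sprung collar, 26 mm diameter, hangs 11 mm (+-1.8, unmeasured) below the origin.
- wing4 (a joint): Turn q of nut 4's wing, rad, clockwise from above, tightening; 0 to 0.15 at the start. The wing lies along the press's x axis at yaw -q. Coarse thread: sinks 4 mm per rad. Runs free at a steady 0.12 N m; its collar meets the board at 1.9 to 2.8 rad, then the torque climbs by about 0.5 N m per rad (30 N per mm). Let go, it springs back until 30 N of collar force is left.
- weight: Brass paperweight, 34 mm diameter, 24 mm high, standing on the middle of the pressing board; a bystander, leave it where it is. Origin: centre of its underside.
- tape: Roll of paper tape, 84 mm diameter, 24 mm high; a bystander, leave it where it is. Origin: centre of its underside.
- glue: White glue jar, 52 mm diameter, 110 mm high; a bystander, leave it where it is. Origin: centre of its underside.
- mug: White mug, 76 mm diameter, 85 mm high; a bystander, leave it where it is. Origin: centre of its underside.
- mallet: Small wooden-handled hammer lying on the table, 250 mm long; a bystander, leave it where it is. Origin: centre of its underside (of its lying length).
- block: Cork sanding block 90 x 55 x 35 mm; a bystander, leave it where it is. Origin: centre of its underside.
- moulding: Dark wood moulding offcut 30 x 220 x 20 mm; a bystander, leave it where it is. Origin: centre of its underside.

How it is judged:
By the outcome, as a careful person would: the job done as asked, in the order asked, and still so for the second after the job is handed in, with the robot touching nothing.
It also fails if it takes over 72 s, if anything falls off the work surface, if the arm or the gripper's body presses on something with over 40 N, if the wrist force passes 120 N, or if a joint passes its speed limit or range.

## Robot

A 6-joint arm with a two-finger parallel gripper is mounted at the origin on the work surface. World frame = base frame: x ahead of the robot, y to its left, z up, the work surface at z = 0. Lengths are in mm, angles in rad, forces in N, time in s.
With the tool pointing down it reaches from about 300 to 775 mm from the base axis. Payload 14.6 kg.
Tool frame: the origin (TCP) lies at the very end of the fingers, on their centre line; the grasp point (between the pads) lies 19 mm behind it; z points along the fingers, y is the line along which they close (so a half turn about z gives the same grasp; the last joint's range is limited). The gripper opens to 94 mm and grips with 3 to 60 N. Pads are 16 mm wide; open, the fingers measure 119 mm over their backs; the gripper's body (75 mm by 177 mm) begins 78 mm behind the grasp point.
Start: joints at [-0.067, 0.3, 1.521, -0, 1.321, -0.067], TCP at [549.99, -0.002, 205.446] pointing down, gripper open.
Joint ranges: [-3.03, 3.03], [-0.79, 2.21], [0.23, 2.52], [-1.04, 4.18], [0, 3.07], [-2.55, 2.55]. Speed limits (rad/s): [2.22, 2.22, 2.57, 3.14, 3.14, 3.14].

## Interface

Orientations are given as [roll, pitch, yaw] about the fixed x, y, z axes, in that order (R = Rz(yaw) Ry(pitch) Rx(roll)).
In Python, from cell import manip, optics gives the robot as it stands.
- The arm moves only by the shell command python3 -m crank 'ROWS' [FORCE]. ROWS is JSON, a list of rows, each a list of 7 numbers: the opening in per cent of the stroke, from 0 (shut) to 100 (fully open), then the shift along the tool's x, y, z in mm, then the turn, a rotation vector about the tool's x, y, z in rad. A call has 1 to 10 rows; each row is the pose to reach, as a shift and turn from the pose commanded when the call began, along the tool's axes at that moment; what a row does not reach only later rows make up. A row lasts 1/10 s, in which the tool goes at most 50 mm and 8.59 degrees, less where a joint would pass 70% of its speed; a pose out of reach is approached as far as the arm can. A call with a gripper value outside its range is refused whole. The fingers move at their own pace and stop on an object; FORCE is the grip in N (left out, the last holds). Time passes only in rows, so rows that repeat a pose let the fingers close. It gives the time, the measured TCP pose, the force, the opening and the grip force at its end, in the units of the state.
- manip.read_state(): the state, without advancing time (a new reading comes with each control period).
- optics.camera(name): name is "scene" or "side" or "wrist"; returns (picture, depth): 480x640x3 uint8, red, green, blue; 480x640 float32, mm along the optical axis (not along the pixel's ray), 0 where there is no reading.
- optics.calibration(name): a dict with "camera_matrix" (3x3 intrinsics, pixels), "k1" (the pictures are not rectified: a ray, as slopes to the right and down, at radius r is drawn at 1 + k1 r^2 times it, then the intrinsics apply), "R" (3x3) and "t" (3): a world point X has camera coordinates R X + t. Camera axes: x right, y down, z forward; pixel columns grow to the right and rows downward; lengths in mm; the calibration is good to about 2 mm. A picture is of the moment at which its call begins: read the wrist's pose just before it. calibration takes no time and is no camera call; for the wrist camera it gives the pose at the moment of the call.
- manip.sign_off(): hands the job in; it is judged then, once.
The state is a dict: "clock": time; "joints": joint angles; "qd": joint speeds; "effort": joint torques, N m; "eef_pos": TCP position; "eef_rot": TCP orientation; "wrist_force": force on the tool from outside, world axes, zero at the start; "moment": the same for the moment, N m; "finger_gap": finger opening in mm; "finger_force": force on a finger pad.
Only numpy, scipy, OpenCV 4.12 (cv2) and the standard library are available. Lean on these libraries where they do the work, as an engineer would, in place of code of your own. Each camera call takes 0.05 s, during which the arm holds its last target. There are 200 camera calls.

## Working session

There is one attempt and no reset: what is moved stays moved. The work goes in short steps, Python scripts to look and compute and a shell command to move; the robot and the scene stay as the last step left them, time stands still between calls to the robot, and variables do not carry over. Pictures are saved under pics/ and viewed, at most 10 in all, crops included, and the job is handed in when it is done.

```bash
mkdir -p pics; ls; cat > h.py <<'E'
import numpy as np,cv2
from cell import manip,optics
from scipy.spatial.transform import Rotation as Ro
def ray(c,u,v):
    K=np.array(c["camera_matrix"]);k=c["k1"]
    d=np.array([(u-K[0,2])/K[0,0],(v-K[1,2])/K[1,1]]);x=d.copy()
    for _ in range(20): x=d/(1+k*(x@x))
    R=np.array(c["R"]);t=np.array(c["t"]);return -R.T@t,R.T@np.array([x[0],x[1],1])
def plane(c,u,v,z):
    o,d=ray(c,u,v);return o+d*(z-o[2])/d[2]
def cloud(c,dep):
    K=np.array(c["camera_matrix"]);k=c["k1"];v,u=np.mgrid[0:480,0:640]
    d=np.stack([(u-K[0,2])/K[0,0],(v-K[1,2])/K[1,1]],-1);x=d.copy()
    for _ in range(15): x=d/(1+k*(x**2).sum(-1,keepdims=True))
    P=np.concatenate([x*dep[...,None],dep[...,None]],-1)
    return (P-np.array(c["t"]))@np.array(c["R"])
E
python3 - <<'E'
from h import *
print(manip.read_state())
for n in ["wrist","scene"]:
    c=optics.calibration(n);p,d=optics.camera(n);np.savez(f"{n}0.npz",p=p,d=d,**{k:np.array(x) for k,x in c.items()})
    cv2.imwrite(f"pics/{n}0.png",p[...,::-1]); print(n,c)
E
```

```text
pics
{'clock': 0.0, 'joints': array([-6.65970329e-02,  3.00461859e-01,  1.52156918e+00,  2.25806716e-05,
        1.32068865e+00, -6.66219074e-02]), 'qd': array([-1.55237811e-03,  2.97595447e-03,  5.31020800e-04, -1.48572503e-03,
       -5.53283946e-05,  1.24559457e-03]), 'effort': array([-1.53750298e-03, -5.31805658e+01, -3.52735734e+01,  7.07558286e-02,
        2.43994006e-02, -4.79655944e-05]), 'eef_pos': array([5.49745444e+02, 2.16104084e-02, 2.04896432e+02]), 'eef_rot': array([-3.14046958e+00, -9.68525693e-05,  1.57081555e+00]), 'wrist_force': array([0.03947245, 0.11330178, 0.06088529]), 'moment': array([0.00635725, 0.07728005, 0.00674372]), 'finger_force': 0.0, 'finger_gap': 93.75413566363163}
wrist {'camera_matrix': array([[359.5962828 ,   0.        , 320.588279  ],
       [  0.        , 359.5962828 , 237.80827595],
       [  0.        ,   0.        ,   1.        ]]), 'k1': -0.03949012033947496, 'R': array([[ 9.99999889e-01,  3.99278216e-04, -2.49140966e-04],
       [ 4.49079265e-04, -9.67900120e-01,  2.51334747e-01],
       [-1.40791082e-04, -2.51334831e-01, -9.67900193e-01]]), 't': array([-550.25452228,  -26.50400224,  390.34925403])}
scene {'camera_matrix': array([[525.65478644,   0.        , 323.58422906],
       [  0.        , 525.65478644, 231.76972448],
       [  0.        ,   0.        ,   1.        ]]), 'k1': -0.11345820019523326, 'R': array([[ 0.80319468,  0.59552693, -0.01503262],
       [ 0.36881894, -0.51693061, -0.77249941],
       [-0.46781502,  0.6149231 , -0.63483752]]), 't': array([-418.279596  , -152.29710796, 1441.15207779])}
```

View pics/wrist0.png

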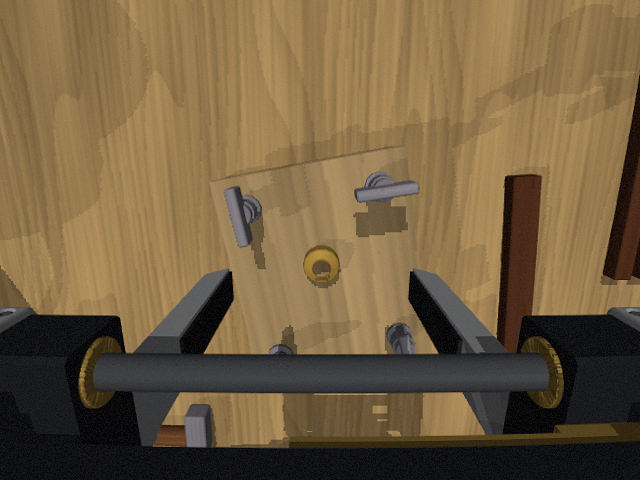

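View pics/scene0.png

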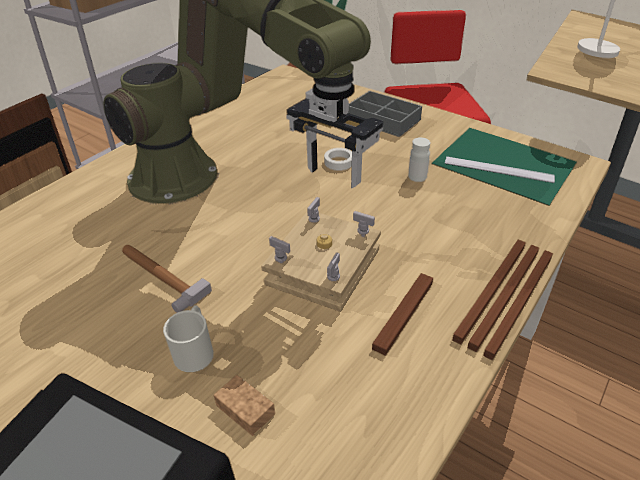

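The wrist view shows nut 1's wing at about (238,217), nut 4's at (387,190), the weight at (321,265), and nuts 2 and 3 half hidden behind the gripper bar at about (280,350) and (400,338). The scene view shows the press with nothing standing close to it. I'll work out the geometry from the depth images.

```bash
python3 - <<'E'
from h import *
for n in ["wrist","scene"]:
    f=np.load(n+"0.npz");P=cloud(f,f["d"]);X=P.reshape(-1,3)
    ok=(f["d"].reshape(-1)>0)&(X[:,0]>400)&(X[:,0]<720)&(X[:,1]>-170)&(X[:,1]<220)
    b=ok&(abs(X[:,2]-56)<4)
    if n=="wrist":
        b&=X[:,1]>-60
    r=cv2.minAreaRect(X[b][:,:2].astype(np.float32));print(n,b.sum(),np.median(X[b][:,2]),r)
    m=(ok&(X[:,2]>84)&(X[:,2]<125)).reshape(480,640).astype(np.uint8)
    k,L,st,_=cv2.connectedComponentsWithStats(m)
    for i in range(1,k):
        if 40<st[i,4]<6000:
            Q=P[L==i];T=Q[Q[:,2]>np.percentile(Q[:,2],95)-4]
            r=cv2.minAreaRect(T[:,:2].astype(np.float32));print(st[i],np.percentile(Q[:,2],[50,95,99]),T.mean(0),r)
E
```

```text
wrist 20161 56.31942050199745 ((548.4996337890625, -7.984153747558594), (181.30506896972656, 131.95016479492188), 10.077287673950195)
[ 354  175   66   27 1122] [111.72357366 113.46741293 113.99383659] [600.70181126  38.20402968 112.29371244] ((601.2308959960938, 38.03398513793945), (48.25243377685547, 9.235549926757812), 8.917670249938965)
[ 224  185   30   62 1106] [105.321554   107.11745527 107.74161179] [483.33270902  17.14795821 106.03874689] ((483.0985412597656, 16.758996963500977), (9.312817573547363, 47.752681732177734), 11.260153770446777)
[393 325  22  30 487] [ 99.85323472 107.67151244 108.20543024] [624.25606039 -94.94595694 106.56782238] ((624.8526611328125, -96.3751220703125), (9.208819389343262, 21.342130661010742), 14.070938110351562)
scene 4799 56.50281661639531 ((554.5562133789062, -47.33250427246094), (183.0360565185547, 215.7036590576172), 10.503241539001465)
[307 197  13  19 155] [100.39997816 108.08776564 109.32387895] [483.14227885  14.97818363 106.54892544] ((483.65142822265625, 14.06763744354248), (10.330087661743164, 48.74149703979492), 12.212102890014648)
[353 211  22  17 256] [103.89989322 113.78441712 114.78555868] [601.16099874  35.844426   112.37673822] ((600.6541748046875, 37.36667251586914), (47.1865119934082, 12.99979305267334), 8.456174850463867)
[269 236  21  19 254] [103.55869925 113.17165644 114.27914561] [ 510.63496418 -132.80635818  111.76839125] ((509.775146484375, -131.4805145263672), (48.006290435791016, 12.760116577148438), 5.630381107330322)
[327 252  13  24 188] [102.14922176 107.47459585 108.88118097] [ 627.81444052 -111.20027134  106.05186385] ((627.39013671875, -110.09982299804688), (9.772320747375488, 48.8832893371582), 15.004984855651855)
```

The sizes check out: the nut 1 to nut 4 spacing is 119.9 mm, the yaw is 10.1° and the wing-top heights fit 112.4−4q. I'll hover over nut 4 first.

```bash
python3 -m crank '[[45,38,51.2,55,0,0,-1.726],[45,38,51.2,55,0,0,-1.726],[45,38,51.2,55,0,0,-1.726],[45,38,51.2,55,0,0,-1.726],[45,38,51.2,55,0,0,-1.726],[45,38,51.2,55,0,0,-1.726],[45,38,51.2,55,0,0,-1.726],[45,38,51.2,55,0,0,-1.726],[45,38,51.2,55,0,0,-1.726],[45,38,51.2,55,0,0,-1.726]]' 60
python3 -m crank '[[45,0,0,0,0,0,-0.226],[45,0,0,0,0,0,-0.226],[45,0,0,0,0,0,-0.226]]'
cat > look.py <<'E'
# wing tops seen from the wrist camera: where the wing is in the tool frame
from h import *
import sys
s=manip.read_state();c=optics.calibration("wrist");p,d=optics.camera("wrist")
cv2.imwrite(f"pics/{sys.argv[1]}.png",p[...,::-1]);P=cloud(c,d)
zlo=float(sys.argv[2]);e=s["eef_pos"];R=Ro.from_euler("xyz",s["eef_rot"]).as_matrix()
print("clk",s["clock"],"tcp",e.round(2),"rot",s["eef_rot"].round(4),"j6",s["joints"][5].round(3))
for w in [(601.2,38),(483.1,16.9),(509.5,-130.8),(627.5,-109.7)]:
    m=(d>0)&(np.hypot(P[...,0]-w[0],P[...,1]-w[1])<30)&(P[...,2]>zlo)&(P[...,2]<118)
    if m.sum()<60: continue
    Q=P[m];top=np.percentile(Q[:,2],95);T=Q[Q[:,2]>top-2.5];r=cv2.minAreaRect(T[:,:2].astype(np.float32))
    q=np.array(r[0]);a=np.deg2rad(r[2]+(90 if r[1][1]>r[1][0] else 0))
    tl=R.T@(np.array([*q,top])-e);v=R.T@np.array([np.cos(a),np.sin(a),0])
    t=np.arctan2(v[1],v[0]);t=(t+np.pi/2)%np.pi-np.pi/2
    print("nut",w,len(T),"ctr",q.round(1),"top",top.round(1),"size",np.round(r[1],1),"yaw",np.rad2deg(a).round(1),"| tool shift",tl.round(1),"turn",t.round(3))
E
python3 look.py n4a 100
```

```text
clock: 1.1
eef_pos: [601.0, 38.0, 150.0]
eef_rot: [-3.142, -0.001, 3.077]
wrist_force: [-0.0, 0.1, 0.0]
finger_gap: 42.4
finger_force: 0.0
clock: 1.4
eef_pos: [601.0, 38.0, 150.1]
eef_rot: [3.141, -0.001, -2.985]
wrist_force: [-0.6, 0.3, -0.4]
finger_gap: 42.6
finger_force: 0.0
clk 1.4 tcp [601.04  37.99 150.08] rot [ 3.1415e+00 -7.0000e-04 -2.9853e+00] j6 -1.725
nut (601.2, 38) 921 ctr [600.5  37.9] top 113.4 size [47.5  8.5] yaw 8.7 | tool shift [ 0.5 -0.  36.6] turn 0.004
nut (483.1, 16.9) 1292 ctr [483.2  16.6] top 107.3 size [ 9.4 47.5] yaw 101.2 | tool shift [119.7  -2.8  42.8] turn 1.531
nut (509.5, -130.8) 1267 ctr [ 510.1 -130.6] top 113.4 size [47.8 10.4] yaw 3.3 | tool shift [ 116.1 -152.4   36.8] turn 0.098
nut (627.5, -109.7) 841 ctr [ 627.6 -109.3] top 107.9 size [ 9.3 48.2] yaw 104.4 | tool shift [  -3.4 -149.6   42.1] turn 1.476
```

View pics/n4a.png

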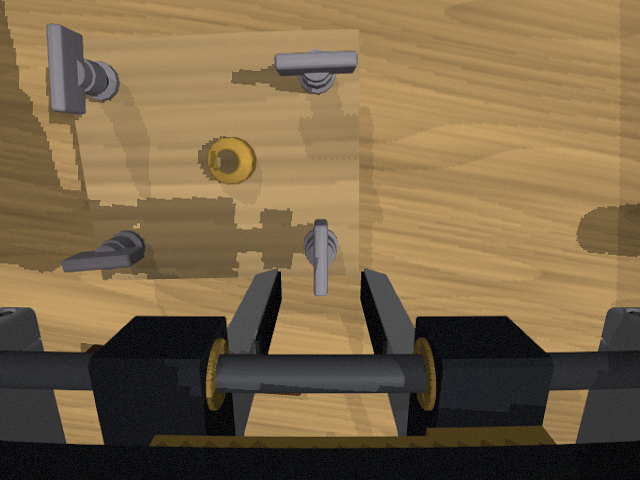

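All four nuts are visible. Nut 4 sits centred between the fingers at (320,255), nut 1 at (318,65), nut 3 at (103,250) and nut 2 at (66,70). The wing is within 0.5 mm and 0.004 rad of the tool axes, so I'll descend and grip.

```bash
cat > st.py <<'E'
from h import *
s=manip.read_state();print("t",s["clock"].__round__(2),"pos",s["eef_pos"].round(2),"rot",s["eef_rot"].round(3),"F",s["wrist_force"].round(2),"M",s["moment"].round(3),"j6",s["joints"][5].round(3),"eff6",s["effort"][5].round(3),"gap",round(s["finger_gap"],2),"grip",round(s["finger_force"],1))
E
python3 -m crank '[[45,0.2,0,40,0,0,0],[45,0.2,0,56.5,0,0,0],[45,0.2,0,56.5,0,0,0]]' 60 >/dev/null; python3 st.py
python3 -m crank '[[0,0,0,0,0,0,0],[0,0,0,0,0,0,0],[0,0,0,0,0,0,0],[0,0,0,0,0,0,0],[0,0,0,0,0,0,0]]' 60 >/dev/null; python3 st.py
python3 -m crank '[[0,0,0,0,0,0,0]]' 60 >/dev/null; python3 st.py
```

```text
t 1.75 pos [599.66  37.96  91.38] rot [ 3.141 -0.005 -2.989] F [ 0.4   0.95 -0.19] M [ 0.153 -0.094  0.006] j6 -1.721 eff6 0.003 gap 42.46 grip 0.0
t 2.25 pos [601.23  37.91  94.48] rot [-3.141e+00  1.000e-03 -2.987e+00] F [-0.86 -0.24  2.72] M [0.096 0.013 0.013] j6 -1.724 eff6 0.024 gap 8.16 grip 60.0
t 2.35 pos [601.21  37.91  94.44] rot [-3.141e+00  1.000e-03 -2.986e+00] F [-0.25 -0.51  4.1 ] M [-0.008  0.068  0.072] j6 -1.724 eff6 0.019 gap 8.85 grip 60.0
```

```bash

python3 -m crank '[[0,0,0,0.4,0,0,0.1],[0,0,0,0.8,0,0,0.2],[0,0,0,1.2,0,0,0.3]]' >/dev/null; python3 st.py
python3 -m crank '[[0,0,0,0.5,0,0,0.13],[0,0,0,1.0,0,0,0.26],[0,0,0,1.6,0,0,0.39],[0,0,0,2.1,0,0,0.52]]' >/dev/null; python3 st.py
```

```text
t 2.65 pos [601.24  37.74  93.27] rot [-3.141e+00  1.000e-03  2.993e+00] F [-1.13 -2.13  3.53] M [-0.256  0.073  0.118] j6 -1.42 eff6 -1.985 gap 8.32 grip 60.0
t 3.05 pos [601.14  37.47  91.17] rot [-3.141e+00  1.000e-03  2.471e+00] F [-2.28 -4.11  4.48] M [-0.709  0.302  0.076] j6 -0.898 eff6 -2.6 gap 8.34 grip 60.0
```

```bash

python3 -m crank '[[0,0,0,0.5,0,0,0.13],[0,0,0,1.0,0,0,0.26],[0,0,0,1.6,0,0,0.39],[0,0,0,2.1,0,0,0.52]]' >/dev/null; python3 st.py
python3 -m crank '[[0,0,0,0.5,0,0,0.12],[0,0,0,0.9,0,0,0.23],[0,0,0,0.9,0,0,0.23]]' >/dev/null; python3 st.py
python3 -m crank '[[45,0,0,0,0,0,0],[45,0,0,0,0,0,0],[45,0,0,-10,0,0,0],[45,0,0,-50,0,0,0]]' >/dev/null; python3 look.py n4b 85
```

```text
t 3.45 pos [600.92  37.27  89.07] rot [-3.141e+00  1.000e-03  1.951e+00] F [-4.3  -4.68  6.53] M [-0.934  0.747  0.095] j6 -0.378 eff6 -2.604 gap 8.74 grip 60.0
t 3.75 pos [600.79  37.26  88.1 ] rot [-3.141e+00  1.000e-03  1.723e+00] F [-4.23 -4.93  5.87] M [-0.985  0.813 -0.037] j6 -0.15 eff6 1.788 gap 8.68 grip 60.0
clk 4.15 tcp [599.24  38.05 135.1 ] rot [-3.1349e+00 -1.1000e-03  1.7270e+00] j6 -0.154
nut (601.2, 38) 1012 ctr [601.1  38.3] top 107.2 size [ 8.6 47.5] yaw 98.8 | tool shift [-0.   2.1 27.9] turn 0.003
nut (483.1, 16.9) 977 ctr [483.5  16.9] top 107.1 size [ 9.5 48.1] yaw 101.0 | tool shift [  -2.9 -117.4   28.8] turn -0.036
nut (627.5, -109.7) 48 ctr [622.7 -86.8] top 105.1 size [8.7 2.4] yaw 2.4 | tool shift [-127.     3.9   29.8] turn -1.457
```

Nut 4 has turned by 90°, and its wing is now at 98.8°. Next is nut 2.

```bash

python3 -m crank '[[45,-38,-29,0,0,0,-0.15],[45,-76,-58,0,0,0,-0.3],[45,-114,-87,0,0,0,-0.45],[45,-152.5,-116.1,0,0,0,-0.6],[45,-152.5,-116.1,0,0,0,-0.75],[45,-152.5,-116.1,0,0,0,-0.9],[45,-152.5,-116.1,0,0,0,-1.05],[45,-152.5,-116.1,0,0,0,-1.2],[45,-152.5,-116.1,0,0,0,-1.35],[45,-152.5,-116.1,0,0,0,-1.473]]' >/dev/null
python3 -m crank '[[45,0,0,0,0,0,0],[45,0,0,0,0,0,0]]' > /dev/null; python3 look.py n2a 85
```

```text
clk 5.4 tcp [ 510.16 -130.71  138.09] rot [-3.1414e+00  6.0000e-04 -3.0926e+00] j6 -1.94
nut (601.2, 38) 367 ctr [599.4  47.3] top 106.7 size [ 9.8 28.2] yaw 96.0 | tool shift [-97.8 173.4  31.4] turn 1.516
nut (483.1, 16.9) 986 ctr [482.7  15.7] top 106.7 size [ 9.1 48.6] yaw 100.9 | tool shift [ 20.3 147.6  31.3] turn 1.43
nut (509.5, -130.8) 1054 ctr [ 509.6 -131.2] top 112.9 size [47.4  8.9] yaw 3.8 | tool shift [ 0.6 -0.5 25.2] turn -0.018
nut (627.5, -109.7) 730 ctr [ 627.4 -109.8] top 107.1 size [10.7 48.2] yaw 102.9 | tool shift [-118.1   15.2   31. ] turn 1.394
```

```bash

python3 -m crank '[[45,0.5,-0.4,30,0,0,-0.018],[45,0.5,-0.4,44,0,0,-0.018],[45,0.5,-0.4,44,0,0,-0.018]]' 60 >/dev/null; python3 st.py
python3 -m crank '[[0,0,0,0,0,0,0],[0,0,0,0,0,0,0],[0,0,0,0,0,0,0],[0,0,0,0,0,0,0],[0,0,0,0,0,0,0]]' 60 >/dev/null; python3 st.py
python3 -m crank '[[0,0,0,0.5,0,0,0.13],[0,0,0,1.0,0,0,0.26],[0,0,0,1.6,0,0,0.39],[0,0,0,2.1,0,0,0.52]]' >/dev/null; python3 st.py
```

```text
t 5.75 pos [ 508.53 -130.81   91.92] rot [ 3.140e+00 -3.000e-03 -3.072e+00] F [ 0.04  1.02 -0.14] M [ 0.101 -0.064 -0.007] j6 -1.962 eff6 -0.009 gap 42.16 grip 0.0
t 6.25 pos [ 509.69 -131.24   94.  ] rot [-3.141e+00  1.000e-03 -3.070e+00] F [-0.4   0.03  2.46] M [ 0.051 -0.073 -0.069] j6 -1.964 eff6 -0.091 gap 8.58 grip 60.0
t 6.65 pos [ 509.69 -131.36   91.98] rot [-3.141e+00  1.000e-03  2.688e+00] F [-1.12 -1.25  2.46] M [-0.188  0.109  0.096] j6 -1.438 eff6 -2.594 gap 8.71 grip 60.0
```

```bash

python3 -m crank '[[0,0,0,0.5,0,0,0.13],[0,0,0,1.0,0,0,0.26],[0,0,0,1.6,0,0,0.39],[0,0,0,2.1,0,0,0.52]]' >/dev/null; python3 st.py
python3 -m crank '[[0,0,0,0.5,0,0,0.13],[0,0,0,1.0,0,0,0.26],[0,0,0,1.6,0,0,0.39],[0,0,0,2.1,0,0,0.53],[0,0,0,2.1,0,0,0.53]]' >/dev/null; python3 st.py
python3 -m crank '[[45,0,0,0,0,0,0],[45,0,0,0,0,0,0],[45,0,0,-10,0,0,0],[45,0,0,-50,0,0,0],[45,0,0,-50,0,0,0],[45,0,0,-50,0,0,0]]' >/dev/null; python3 look.py n2b 85
```

```text
t 7.05 pos [ 509.57 -131.53   89.87] rot [-3.141e+00  1.000e-03  2.168e+00] F [-1.02 -2.57  3.51] M [-0.49   0.333  0.09 ] j6 -0.918 eff6 -2.594 gap 8.25 grip 60.0
t 7.55 pos [ 509.42 -131.54   87.66] rot [-3.141e+00  1.000e-03  1.641e+00] F [-2.83 -2.89  5.52] M [-0.701  0.676 -0.089] j6 -0.391 eff6 2.55 gap 8.57 grip 60.0
clk 8.15 tcp [ 509.91 -131.15  138.33] rot [3.1397e+00 6.0000e-04 1.6441e+00] j6 -0.395
nut (601.2, 38) 352 ctr [603.4  19.6] top 106.8 size [ 9.3 11.7] yaw 101.2 | tool shift [143.5 104.2  31.7] turn -0.122
nut (483.1, 16.9) 690 ctr [485.5   3.9] top 107.0 size [ 8.7 23.5] yaw 100.7 | tool shift [136.4 -14.5  31.2] turn -0.114
nut (509.5, -130.8) 977 ctr [ 509.8 -130.6] top 106.8 size [ 8.8 47.9] yaw 92.9 | tool shift [ 0.5 -0.1 31.6] turn 0.022
nut (627.5, -109.7) 1045 ctr [ 627.6 -109.8] top 107.5 size [ 9.8 48. ] yaw 104.4 | tool shift [ 12.7 118.9  31.1] turn -0.178
```

Nut 2 has also had its quarter turn. Next is the 3–1 diagonal, starting with nut 3.

```bash

python3 -m crank '[[45,4,40,0,0,0,-0.08],[45,8,80,0,0,0,-0.165],[45,12.7,118.9,0,0,0,-0.165],[45,12.7,118.9,0,0,0,-0.165],[45,12.7,118.9,0,0,0,-0.165],[45,12.7,118.9,0,0,0,-0.165]]' >/dev/null; python3 look.py n3a 85
```

```text
clk 8.8 tcp [ 626.24 -110.03  136.76] rot [-3.1404e+00 -6.0000e-04  1.8079e+00] j6 -0.469
nut (601.2, 38) 697 ctr [603.1  24.6] top 106.9 size [ 9.  22.2] yaw 97.9 | tool shift [136.3   9.2  30. ] turn 0.099
nut (483.1, 16.9) 517 ctr [486.7   0.7] top 106.8 size [ 9.7 16.6] yaw 103.0 | tool shift [ 140.4 -109.6   30.2] turn 0.009
nut (509.5, -130.8) 998 ctr [ 510.4 -131.3] top 106.6 size [ 9.7 47.7] yaw 94.9 | tool shift [   6.5 -117.6   30.3] turn 0.152
nut (627.5, -109.7) 1007 ctr [ 627.6 -109.5] top 107.5 size [ 8.6 47.6] yaw 104.0 | tool shift [ 0.2  1.5 29.2] turn -0.006
```

```bash
cat > m.py <<'E'
from h import *
s=manip.read_state();print("t %.2f j6 %.3f Mz %.3f F %s z %.2f grip %.0f gap %.1f"%(s["clock"],s["joints"][5],s["moment"][2],s["wrist_force"].round(1),s["eef_pos"][2],s["finger_force"],s["finger_gap"]))
E
python3 -m crank '[[45,0,0.5,30,0,0,-0.006],[45,0,0.5,49.2,0,0,-0.006],[45,0,0.5,49.2,0,0,-0.006]]' 60 >/dev/null; python3 st.py
python3 -m crank '[[0,0,0,0,0,0,0],[0,0,0,0,0,0,0],[0,0,0,0,0,0,0],[0,0,0,0,0,0,0],[0,0,0,0,0,0,0]]' 60 >/dev/null; python3 st.py
python3 -m crank '[[0,0,0,0.4,0,0,0.1],[0,0,0,0.8,0,0,0.2],[0,0,0,1.2,0,0,0.3]]' >/dev/null; python3 m.py
python3 -m crank '[[0,0,0,0.2,0,0,0.05]]' >/dev/null; python3 m.py
python3 -m crank '[[0,0,0,0.2,0,0,0.05]]' >/dev/null; python3 m.py
python3 -m crank '[[0,0,0,0.2,0,0,0.05]]' >/dev/null; python3 m.py
python3 -m crank '[[0,0,0,0.2,0,0,0.05]]' >/dev/null; python3 m.py
python3 -m crank '[[0,0,0,0.2,0,0,0.05]]' >/dev/null; python3 m.py
```

```text
t 9.15 pos [ 625.84 -109.8    85.93] rot [-3.138e+00 -2.000e-03  1.814e+00] F [-0.12  0.9   0.35] M [ 0.008 -0.075  0.063] j6 -0.474 eff6 -0.01 gap 42.45 grip 0.0
t 9.65 pos [ 627.52 -109.94   88.67] rot [-3.141  0.     1.814] F [-1.59 -0.23  6.51] M [0.012 0.499 0.07 ] j6 -0.474 eff6 0.091 gap 8.67 grip 60.0
t 9.95 j6 -0.170 Mz 0.040 F [-3.8 -0.3  4.5] z 87.47 grip 60 gap 8.6
t 10.05 j6 -0.120 Mz 0.075 F [-4.2 -0.2  4.3] z 87.29 grip 60 gap 8.5
t 10.15 j6 -0.072 Mz 0.113 F [-4.1  0.2  4.4] z 87.09 grip 60 gap 8.4
t 10.25 j6 -0.022 Mz 0.070 F [-3.9 -0.5  5.9] z 86.85 grip 60 gap 8.5
t 10.35 j6 0.028 Mz 0.093 F [-4.5 -0.4  4.8] z 86.69 grip 60 gap 8.4
t 10.45 j6 0.078 Mz 0.081 F [-4.1 -0.7  4.8] z 86.48 grip 60 gap 8.5
```

```bash

python3 -m crank '[[0,0,0,0.2,0,0,0.05]]' >/dev/null; python3 m.py
python3 -m crank '[[0,0,0,0.2,0,0,0.05]]' >/dev/null; python3 m.py
python3 -m crank '[[0,0,0,0.2,0,0,0.05]]' >/dev/null; python3 m.py
python3 -m crank '[[0,0,0,0.2,0,0,0.05]]' >/dev/null; python3 m.py
python3 -m crank '[[0,0,0,0.2,0,0,0.05]]' >/dev/null; python3 m.py
python3 -m crank '[[0,0,0,0.2,0,0,0.05]]' >/dev/null; python3 m.py
```

```text
t 10.55 j6 0.128 Mz 0.062 F [-5.7 -1.3  5.1] z 86.29 grip 60 gap 8.3
t 10.65 j6 0.178 Mz 0.123 F [-4.5 -0.9  4.8] z 86.10 grip 60 gap 8.2
t 10.75 j6 0.228 Mz 0.125 F [-3.9 -0.4  4.7] z 85.85 grip 60 gap 8.6
t 10.85 j6 0.278 Mz 0.065 F [-5.1 -0.4  5.5] z 85.68 grip 60 gap 8.3
t 10.95 j6 0.328 Mz 0.081 F [-4.3 -1.   5.6] z 85.47 grip 60 gap 8.7
t 11.05 j6 0.378 Mz 0.129 F [-4.2 -0.9  5.6] z 85.29 grip 60 gap 8.4
```

```bash

python3 -m crank '[[0,0,0,0.2,0,0,0.05]]' >/dev/null; python3 m.py
python3 -m crank '[[0,0,0,0.2,0,0,0.05]]' >/dev/null; python3 m.py
python3 -m crank '[[0,0,0,0.2,0,0,0.05]]' >/dev/null; python3 m.py
python3 -m crank '[[0,0,0,0.2,0,0,0.05]]' >/dev/null; python3 m.py
python3 -m crank '[[0,0,0,0.2,0,0,0.05]]' >/dev/null; python3 m.py
python3 -m crank '[[0,0,0,0.2,0,0,0.05]]' >/dev/null; python3 m.py
```

```text
t 11.15 j6 0.428 Mz 0.076 F [-4.6 -0.4  5.2] z 85.06 grip 60 gap 8.7
t 11.25 j6 0.478 Mz 0.115 F [-3.2 -0.1  5.5] z 84.89 grip 60 gap 8.4
t 11.35 j6 0.528 Mz 0.070 F [-5.9 -0.8  4.4] z 84.69 grip 60 gap 8.3
t 11.45 j6 0.578 Mz 0.097 F [-5.  -0.1  6.3] z 84.50 grip 60 gap 8.3
t 11.55 j6 0.628 Mz 0.098 F [-4.9 -0.6  4.9] z 84.29 grip 60 gap 8.4
t 11.65 j6 0.678 Mz 0.131 F [-4.2 -0.6  4.3] z 84.09 grip 60 gap 8.5
```

```bash

python3 -m crank '[[0,0,0,0.2,0,0,0.05]]' >/dev/null; python3 m.py
python3 -m crank '[[0,0,0,0.2,0,0,0.05]]' >/dev/null; python3 m.py
python3 -m crank '[[0,0,0,0.2,0,0,0.05]]' >/dev/null; python3 m.py
python3 -m crank '[[0,0,0,0.2,0,0,0.05]]' >/dev/null; python3 m.py
python3 -m crank '[[0,0,0,0.2,0,0,0.05]]' >/dev/null; python3 m.py
```

```text
t 11.75 j6 0.728 Mz 0.137 F [-4.4 -0.8  5.5] z 83.88 grip 60 gap 8.3
t 11.85 j6 0.778 Mz 0.084 F [-5.5 -0.4  6.6] z 83.72 grip 60 gap 8.4
t 11.95 j6 0.828 Mz 0.177 F [-5.5  0.1  7.2] z 83.55 grip 60 gap 8.7
t 12.05 j6 0.878 Mz 0.106 F [-5.3 -0.8  6.4] z 83.44 grip 60 gap 8.5
t 12.15 j6 0.928 Mz 0.193 F [-6.7  0.3  7.9] z 83.27 grip 60 gap 8.2
```

```bash

python3 -m crank '[[0,0,0,0.2,0,0,0.05]]' >/dev/null; python3 m.py
python3 -m crank '[[0,0,0,0.2,0,0,0.05]]' >/dev/null; python3 m.py
python3 -m crank '[[0,0,0,0.1,0,0,0.03]]' >/dev/null; python3 m.py
python3 -m crank '[[0,0,0,0.1,0,0,0.03]]' >/dev/null; python3 m.py
```

```text
t 12.25 j6 0.978 Mz 0.226 F [-6.9 -1.5  7.6] z 83.14 grip 60 gap 8.7
t 12.35 j6 1.028 Mz 0.199 F [-6.3 -0.3  7.8] z 83.00 grip 60 gap 8.5
t 12.45 j6 1.058 Mz 0.226 F [-5.6  0.5  8.6] z 82.93 grip 60 gap 8.7
t 12.55 j6 1.087 Mz 0.209 F [-6.1 -0.5  9.1] z 82.83 grip 60 gap 8.3
```

```bash

python3 -m crank '[[0,0,0,0.1,0,0,0.03]]' >/dev/null; python3 m.py
python3 -m crank '[[0,0,0,0.1,0,0,0.03]]' >/dev/null; python3 m.py
python3 -m crank '[[0,0,0,0.1,0,0,0.03]]' >/dev/null; python3 m.py
```

```text
t 12.65 j6 1.117 Mz 0.224 F [-6.   0.2  8.9] z 82.77 grip 60 gap 8.4
t 12.75 j6 1.147 Mz 0.249 F [-6.  -0.   9.3] z 82.68 grip 60 gap 8.5
t 12.85 j6 1.177 Mz 0.284 F [-6.7 -0.6  9.3] z 82.59 grip 60 gap 8.3
```

```bash

python3 -m crank '[[0,0,0,0.1,0,0,0.03]]' >/dev/null; python3 m.py
python3 -m crank '[[45,0,0,0,0,0,0],[45,0,0,0,0,0,0],[45,0,0,-10,0,0,0],[45,0,0,-55,0,0,0],[45,0,0,-55,0,0,0],[45,0,0,-55,0,0,0]]' >/dev/null; python3 st.py; python3 look.py n3b 75
```

```text
t 12.95 j6 1.207 Mz 0.309 F [-6.6  0.7  9.6] z 82.52 grip 60 gap 8.5
t 13.55 pos [ 628.2  -109.86  138.08] rot [ 3.141e+00 -2.000e-03  1.340e-01] F [-1.38 -0.54 -0.75] M [ 0.132  0.144 -0.036] j6 1.206 eff6 -0.001 gap 42.37 grip 0.0
clk 13.55 tcp [ 628.2  -109.86  138.08] rot [ 3.1407e+00 -2.4000e-03  1.3430e-01] j6 1.206
nut (601.2, 38) 916 ctr [601.3  37.1] top 106.3 size [ 9.1 48.2] yaw 98.7 | tool shift [  -7.  -149.3   31.6] turn 1.553
nut (483.1, 16.9) 98 ctr [480.   35.2] top 106.5 size [8.1 8.8] yaw 102.4 | tool shift [-127.5 -163.6   31.1] turn 1.489
nut (509.5, -130.8) 752 ctr [ 510.8 -131.1] top 106.2 size [10.9 48. ] yaw 92.0 | tool shift [-119.3    5.3   31.6] turn -1.471
nut (627.5, -109.7) 948 ctr [ 628.3 -109.7] top 101.5 size [47.8  8.9] yaw 15.5 | tool shift [ 0.  -0.2 36.6] turn -0.137
```

Nut 3 is tight. Its wing sprang back 0.137 rad, so it had reached about 0.39 rad past contact, which is about +0.19 N m. Now nut 1.

```bash

python3 -m crank '[[45,-31.5,-36,0,0,0,-0.15],[45,-63,-72.5,0,0,0,-0.3],[45,-95,-109,0,0,0,-0.45],[45,-126.3,-145,0,0,0,-0.6],[45,-126.3,-145,0,0,0,-0.75],[45,-126.3,-145,0,0,0,-0.9],[45,-126.3,-145,0,0,0,-1.05],[45,-126.3,-145,0,0,0,-1.2],[45,-126.3,-145,0,0,0,-1.35],[45,-126.3,-145,0,0,0,-1.5]]' >/dev/null
python3 -m crank '[[45,0,0,0,0,0,-0.127],[45,0,0,0,0,0,-0.127],[45,0,0,0,0,0,-0.127]]' > /dev/null; python3 look.py n1a 85
```

```text
clk 14.9 tcp [482.87  17.09 136.06] rot [-3.1406e+00 -3.0000e-04  1.7573e+00] j6 -0.227
nut (601.2, 38) 1033 ctr [600.8  38. ] top 107.0 size [10.  48.3] yaw 98.6 | tool shift [ -1.3 119.8  28.9] turn 0.036
nut (483.1, 16.9) 1003 ctr [482.9  16.8] top 107.4 size [ 8.9 47.7] yaw 101.3 | tool shift [-0.3  0.  28.7] turn -0.011
nut (509.5, -130.8) 54 ctr [ 508.  -107.7] top 105.4 size [8.7 3.7] yaw 12.2 | tool shift [-127.3    1.6   30.6] turn 1.543
```

```bash

python3 -m crank '[[45,-0.2,0,30,0,0,-0.011],[45,-0.2,0,48.5,0,0,-0.011],[45,-0.2,0,48.5,0,0,-0.011]]' 60 >/dev/null; python3 m.py
python3 -m crank '[[0,0,0,0,0,0,0],[0,0,0,0,0,0,0],[0,0,0,0,0,0,0],[0,0,0,0,0,0,0],[0,0,0,0,0,0,0]]' 60 >/dev/null; python3 st.py
python3 -m crank '[[0,0,0,0.4,0,0,0.1],[0,0,0,0.8,0,0,0.2]]' >/dev/null; python3 m.py
python3 -m crank '[[0,0,0,0.2,0,0,0.05]]' >/dev/null; python3 m.py
python3 -m crank '[[0,0,0,0.2,0,0,0.05]]' >/dev/null; python3 m.py
python3 -m crank '[[0,0,0,0.2,0,0,0.05]]' >/dev/null; python3 m.py
python3 -m crank '[[0,0,0,0.2,0,0,0.05]]' >/dev/null; python3 m.py
python3 -m crank '[[0,0,0,0.2,0,0,0.05]]' >/dev/null; python3 m.py
python3 -m crank '[[0,0,0,0.2,0,0,0.05]]' >/dev/null; python3 m.py
```

```text
t 15.25 j6 -0.240 Mz -0.041 F [0.1 1.2 0.6] z 85.94 grip 0 gap 42.4
t 15.75 pos [482.57  16.7   88.39] rot [-3.14   0.     1.772] F [-5.89 -2.22  9.99] M [-0.251  0.917 -0.091] j6 -0.242 eff6 -0.082 gap 8.27 grip 60.0
t 15.95 j6 -0.038 Mz 0.134 F [-6.3 -0.8  8.5] z 87.71 grip 60 gap 8.7
t 16.05 j6 0.012 Mz 0.117 F [-5.7 -1.9  6.5] z 87.50 grip 60 gap 8.4
t 16.15 j6 0.060 Mz 0.108 F [-5.1 -2.4  8. ] z 87.30 grip 60 gap 8.6
t 16.25 j6 0.110 Mz 0.094 F [-5.7 -2.   7.4] z 87.12 grip 60 gap 8.6
t 16.35 j6 0.160 Mz 0.066 F [-5.5 -1.8  7.4] z 86.91 grip 60 gap 8.7
t 16.45 j6 0.210 Mz 0.053 F [-6.7 -2.1  7.5] z 86.69 grip 60 gap 8.1
t 16.55 j6 0.260 Mz 0.079 F [-5.6 -1.7  7.6] z 86.52 grip 60 gap 8.7
```

```bash

python3 -m crank '[[0,0,0,0.2,0,0,0.05]]' >/dev/null; python3 m.py
python3 -m crank '[[0,0,0,0.2,0,0,0.05]]' >/dev/null; python3 m.py
python3 -m crank '[[0,0,0,0.2,0,0,0.05]]' >/dev/null; python3 m.py
python3 -m crank '[[0,0,0,0.2,0,0,0.05]]' >/dev/null; python3 m.py
python3 -m crank '[[0,0,0,0.2,0,0,0.05]]' >/dev/null; python3 m.py
```

```text
t 16.65 j6 0.310 Mz 0.082 F [-5.6 -1.7  7.9] z 86.32 grip 60 gap 8.5
t 16.75 j6 0.360 Mz 0.092 F [-5.2 -1.8  6.8] z 86.12 grip 60 gap 8.1
t 16.85 j6 0.410 Mz 0.168 F [-6.1 -2.1  6.5] z 85.92 grip 60 gap 8.2
t 16.95 j6 0.460 Mz 0.097 F [-5.5 -2.4  6.5] z 85.71 grip 60 gap 8.5
t 17.05 j6 0.510 Mz 0.118 F [-6.  -1.2  7.3] z 85.52 grip 60 gap 8.5
```

```bash

python3 -m crank '[[0,0,0,0.2,0,0,0.05]]' >/dev/null; python3 m.py
python3 -m crank '[[0,0,0,0.2,0,0,0.05]]' >/dev/null; python3 m.py
```

```text
t 17.15 j6 0.560 Mz 0.063 F [-5.5 -1.6  7.1] z 85.31 grip 60 gap 8.5
t 17.25 j6 0.610 Mz 0.145 F [-5.6 -1.9  6.6] z 85.12 grip 60 gap 8.5
```

```bash

python3 -m crank '[[0,0,0,0.2,0,0,0.05]]' >/dev/null; python3 m.py
python3 -m crank '[[0,0,0,0.2,0,0,0.05]]' >/dev/null; python3 m.py
python3 -m crank '[[0,0,0,0.2,0,0,0.05]]' >/dev/null; python3 m.py
python3 -m crank '[[0,0,0,0.2,0,0,0.05]]' >/dev/null; python3 m.py
python3 -m crank '[[0,0,0,0.2,0,0,0.05]]' >/dev/null; python3 m.py
```

```text
t 17.35 j6 0.660 Mz 0.076 F [-5.3 -2.3  6.5] z 84.91 grip 60 gap 8.6
t 17.45 j6 0.710 Mz 0.094 F [-4.9 -2.1  7.5] z 84.74 grip 60 gap 8.6
t 17.55 j6 0.760 Mz 0.126 F [-6.  -1.9  8. ] z 84.60 grip 60 gap 8.8
t 17.65 j6 0.810 Mz 0.141 F [-6.2 -2.3  9. ] z 84.45 grip 60 gap 8.3
t 17.75 j6 0.860 Mz 0.137 F [-5.7 -3.5  8.1] z 84.27 grip 60 gap 8.6
```

```bash

python3 -m crank '[[0,0,0,0.2,0,0,0.05]]' >/dev/null; python3 m.py
python3 -m crank '[[0,0,0,0.2,0,0,0.05]]' >/dev/null; python3 m.py
python3 -m crank '[[0,0,0,0.2,0,0,0.05]]' >/dev/null; python3 m.py
python3 -m crank '[[0,0,0,0.1,0,0,0.03]]' >/dev/null; python3 m.py
```

```text
t 17.85 j6 0.910 Mz 0.186 F [-7.3 -3.2 10.4] z 84.16 grip 60 gap 8.8
t 17.95 j6 0.960 Mz 0.169 F [-6.2 -2.2 10.8] z 84.00 grip 60 gap 8.6
t 18.05 j6 1.010 Mz 0.192 F [-6.6 -2.7 12.9] z 83.87 grip 60 gap 8.2
t 18.15 j6 1.040 Mz 0.231 F [-6.  -3.5 10.9] z 83.81 grip 60 gap 8.4
```

```bash

python3 -m crank '[[0,0,0,0.1,0,0,0.03]]' >/dev/null; python3 m.py
python3 -m crank '[[0,0,0,0.1,0,0,0.03]]' >/dev/null; python3 m.py
python3 -m crank '[[0,0,0,0.1,0,0,0.03]]' >/dev/null; python3 m.py
```

```text
t 18.25 j6 1.069 Mz 0.238 F [-7.  -3.5 11.5] z 83.70 grip 60 gap 8.6
t 18.35 j6 1.099 Mz 0.182 F [-6.4 -2.6 12.3] z 83.63 grip 60 gap 8.2
t 18.45 j6 1.129 Mz 0.304 F [-7.5 -2.9 12.2] z 83.54 grip 60 gap 8.4
```

```bash

python3 -m crank '[[0,0,0,0.1,0,0,0.03]]' >/dev/null; python3 m.py
python3 -m crank '[[45,0,0,0,0,0,0],[45,0,0,0,0,0,0],[45,0,0,-10,0,0,0],[45,0,0,-53,0,0,0],[45,0,0,-53,0,0,0],[45,0,0,-53,0,0,0]]' >/dev/null; python3 look.py n1b 75
```

```text
t 18.55 j6 1.159 Mz 0.281 F [-7.4 -3.  12.6] z 83.48 grip 60 gap 8.3
clk 19.15 tcp [483.59  16.86 136.6 ] rot [ 3.1408e+00 -2.0000e-03  3.7220e-01] j6 1.158
nut (601.2, 38) 1475 ctr [600.9  37.8] top 107.1 size [ 9.5 47.6] yaw 98.3 | tool shift [116.9  23.1  29.8] turn -1.343
nut (483.1, 16.9) 964 ctr [483.5  16.5] top 102.5 size [47.9  8.9] yaw 29.0 | tool shift [-0.3  0.3 34.1] turn -0.134
nut (509.5, -130.8) 858 ctr [ 510. -131.] top 106.9 size [ 9.3 48.3] yaw 92.8 | tool shift [-29.2 147.3  29.8] turn -1.247
nut (627.5, -109.7) 1227 ctr [ 628.  -109.4] top 101.8 size [47.6 10.7] yaw 15.7 | tool shift [ 88.6 170.1  35.1] turn 0.097
```

Nut 1 is tight as well, with a spring-back of 0.134 rad. Now the other diagonal, starting with nut 2.

```bash

python3 -m crank '[[45,-7,37,0,0,0,-0.14],[45,-14.5,74,0,0,0,-0.28],[45,-22,110,0,0,0,-0.42],[45,-29.2,147.3,0,0,0,-0.56],[45,-29.2,147.3,0,0,0,-0.7],[45,-29.2,147.3,0,0,0,-0.84],[45,-29.2,147.3,0,0,0,-0.98],[45,-29.2,147.3,0,0,0,-1.12],[45,-29.2,147.3,0,0,0,-1.248],[45,-29.2,147.3,0,0,0,-1.248]]' >/dev/null
python3 -m crank '[[45,0,0,0,0,0,0],[45,0,0,0,0,0,0]]' > /dev/null; python3 look.py n2c 85
```

```text
clk 20.4 tcp [ 509.37 -130.93  135.2 ] rot [-3.141e+00 -3.000e-04  1.617e+00] j6 -0.367
nut (601.2, 38) 262 ctr [603.4  17.6] top 106.5 size [9.3 8. ] yaw 3.2 | tool shift [144.  100.8  28.7] turn 1.56
nut (483.1, 16.9) 790 ctr [476.2  12.1] top 102.2 size [32.4  9.5] yaw 30.0 | tool shift [144.4 -26.5  33. ] turn 1.094
nut (509.5, -130.8) 1007 ctr [ 509.6 -131.1] top 106.8 size [ 8.6 47.7] yaw 92.9 | tool shift [-0.2  0.3 28.4] turn -0.005
nut (627.5, -109.7) 989 ctr [ 627.3 -109.2] top 101.7 size [47.3  9.7] yaw 15.8 | tool shift [ 16.3 118.9  33.4] turn 1.34
```

```bash

python3 -m crank '[[45,0,0.2,30,0,0,-0.005],[45,0,0.2,47.8,0,0,-0.005],[45,0,0.2,47.8,0,0,-0.005]]' 60 >/dev/null; python3 m.py
python3 -m crank '[[0,0,0,0,0,0,0],[0,0,0,0,0,0,0],[0,0,0,0,0,0,0],[0,0,0,0,0,0,0],[0,0,0,0,0,0,0]]' 60 >/dev/null; python3 st.py
python3 -m crank '[[0,0,0,0.4,0,0,0.1]]' >/dev/null; python3 m.py
python3 -m crank '[[0,0,0,0.2,0,0,0.05]]' >/dev/null; python3 m.py
python3 -m crank '[[0,0,0,0.2,0,0,0.05]]' >/dev/null; python3 m.py
python3 -m crank '[[0,0,0,0.2,0,0,0.05]]' >/dev/null; python3 m.py
python3 -m crank '[[0,0,0,0.2,0,0,0.05]]' >/dev/null; python3 m.py
python3 -m crank '[[0,0,0,0.2,0,0,0.05]]' >/dev/null; python3 m.py
python3 -m crank '[[0,0,0,0.2,0,0,0.05]]' >/dev/null; python3 m.py
```

```text
t 20.75 j6 -0.374 Mz 0.030 F [ 0.9 -0.   1.3] z 85.64 grip 0 gap 42.4
t 21.25 pos [ 509.42 -131.07   88.16] rot [-3.141  0.     1.625] F [-3.68  0.05  6.64] M [-0.074  0.575  0.042] j6 -0.375 eff6 0.088 gap 8.63 grip 60.0
t 21.35 j6 -0.275 Mz 0.143 F [-4.8  0.9  4.4] z 87.81 grip 60 gap 8.6
t 21.45 j6 -0.222 Mz 0.103 F [-4.4 -0.5  5. ] z 87.58 grip 60 gap 8.8
t 21.55 j6 -0.173 Mz 0.148 F [-3.7 -0.2  4.8] z 87.44 grip 60 gap 8.3
t 21.65 j6 -0.123 Mz 0.075 F [-4.3  0.4  4.9] z 87.21 grip 60 gap 8.4
t 21.75 j6 -0.073 Mz 0.153 F [-3.6 -0.5  5.4] z 87.01 grip 60 gap 8.8
t 21.85 j6 -0.023 Mz 0.074 F [-4.1 -0.   4.5] z 86.80 grip 60 gap 8.5
t 21.95 j6 0.027 Mz 0.142 F [-4.7 -0.3  4.6] z 86.59 grip 60 gap 8.4
```

q2 is about 2.05 and still running free, with steady z tracking, so I'll continue.

```bash

python3 -m crank '[[0,0,0,0.2,0,0,0.05]]' >/dev/null; python3 m.py
python3 -m crank '[[0,0,0,0.2,0,0,0.05]]' >/dev/null; python3 m.py
python3 -m crank '[[0,0,0,0.2,0,0,0.05]]' >/dev/null; python3 m.py
python3 -m crank '[[0,0,0,0.2,0,0,0.05]]' >/dev/null; python3 m.py
python3 -m crank '[[0,0,0,0.2,0,0,0.05]]' >/dev/null; python3 m.py
```

```text
t 22.05 j6 0.077 Mz 0.091 F [-3.5  0.4  4.2] z 86.41 grip 60 gap 8.5
t 22.15 j6 0.127 Mz 0.043 F [-3.4 -0.4  4.7] z 86.21 grip 60 gap 8.5
t 22.25 j6 0.177 Mz 0.103 F [-4.4 -0.1  5.3] z 86.04 grip 60 gap 8.9
t 22.35 j6 0.227 Mz 0.117 F [-4.   0.3  6.8] z 85.89 grip 60 gap 8.5
t 22.45 j6 0.277 Mz 0.148 F [-4.3  0.2  6.8] z 85.73 grip 60 gap 8.5
```

```bash

python3 -m crank '[[0,0,0,0.2,0,0,0.05]]' >/dev/null; python3 m.py
python3 -m crank '[[0,0,0,0.2,0,0,0.05]]' >/dev/null; python3 m.py
python3 -m crank '[[0,0,0,0.2,0,0,0.05]]' >/dev/null; python3 m.py
python3 -m crank '[[0,0,0,0.2,0,0,0.05]]' >/dev/null; python3 m.py
```

```text
t 22.55 j6 0.327 Mz 0.142 F [-4.1  0.3  7.6] z 85.60 grip 60 gap 8.2
t 22.65 j6 0.377 Mz 0.180 F [-5.  -0.1  8.2] z 85.48 grip 60 gap 8.7
t 22.75 j6 0.427 Mz 0.232 F [-5.4 -0.   8.9] z 85.34 grip 60 gap 8.3
t 22.85 j6 0.477 Mz 0.242 F [-5.   0.1  9. ] z 85.17 grip 60 gap 8.7
```

```bash

python3 -m crank '[[0,0,0,0.2,0,0,0.05]]' >/dev/null; python3 m.py
python3 -m crank '[[0,0,0,0.1,0,0,0.03]]' >/dev/null; python3 m.py
python3 -m crank '[[0,0,0,0.1,0,0,0.03]]' >/dev/null; python3 m.py
```

```text
t 22.95 j6 0.527 Mz 0.232 F [-6.7  0.2  9.9] z 85.05 grip 60 gap 8.6
t 23.05 j6 0.556 Mz 0.285 F [-5.7 -0.5 10.3] z 84.94 grip 60 gap 8.5
t 23.15 j6 0.586 Mz 0.227 F [-6.   0.4 10.5] z 84.91 grip 60 gap 8.6
```

```bash

python3 -m crank '[[0,0,0,0.1,0,0,0.03]]' >/dev/null; python3 m.py
python3 -m crank '[[45,0,0,0,0,0,0],[45,0,0,0,0,0,0],[45,0,0,-10,0,0,0],[45,0,0,-52,0,0,0],[45,0,0,-52,0,0,0],[45,0,0,-52,0,0,0]]' >/dev/null; python3 look.py n2d 75
```

```text
t 23.25 j6 0.616 Mz 0.252 F [-5.4 -0.1 10.6] z 84.78 grip 60 gap 8.3
clk 23.85 tcp [ 510.14 -131.09  136.97] rot [ 3.1399e+00 -1.3000e-03  6.3520e-01] j6 0.614
nut (483.1, 16.9) 1168 ctr [483.3  15.7] top 102.0 size [47.7 10.2] yaw 28.7 | tool shift [  65.4 -134.1   34.8] turn 0.134
nut (509.5, -130.8) 965 ctr [ 510.1 -131. ] top 103.7 size [47.6  8.9] yaw 45.2 | tool shift [ 0.  -0.2 33.3] turn -0.153
nut (627.5, -109.7) 1305 ctr [ 627.7 -109.7] top 101.8 size [47.4  9.2] yaw 15.7 | tool shift [107.3  52.5  35.4] turn 0.361
```

Nut 2 is tight, with a spring-back of 0.153 rad, or about 0.40 past contact. Nut 4 is last.

```bash

python3 -m crank '[[45,43,-20.5,0,0,0,-0.14],[45,87,-41,0,0,0,-0.28],[45,130,-61.5,0,0,0,-0.42],[45,173.6,-82.2,0,0,0,-0.56],[45,173.6,-82.2,0,0,0,-0.7],[45,173.6,-82.2,0,0,0,-0.84],[45,173.6,-82.2,0,0,0,-0.98],[45,173.6,-82.2,0,0,0,-1.086],[45,173.6,-82.2,0,0,0,-1.086],[45,173.6,-82.2,0,0,0,-1.086]]' >/dev/null
python3 -m crank '[[45,0,0,0,0,0,0]]' > /dev/null; python3 look.py n4c 75
```

```text
clk 25.0 tcp [600.55  38.15 135.48] rot [-3.1410e+00 -1.0000e-04  1.7185e+00] j6 -0.145
nut (601.2, 38) 996 ctr [600.9  38. ] top 107.1 size [ 8.5 47.6] yaw 98.8 | tool shift [-0.2  0.3 28.3] turn -0.005
nut (483.1, 16.9) 923 ctr [483.3  16.5] top 102.5 size [48.3  9.1] yaw 29.6 | tool shift [  -4.1 -119.1   33. ] turn 1.201
nut (627.5, -109.7) 172 ctr [ 632.3 -101.7] top 87.9 size [35.7  6.1] yaw 11.4 | tool shift [-143.    10.9   47.5] turn 1.519
```

```bash

python3 -m crank '[[45,0,0.2,30,0,0,-0.005],[45,0,0.2,47.8,0,0,-0.005],[45,0,0.2,47.8,0,0,-0.005]]' 60 >/dev/null; python3 m.py
python3 -m crank '[[0,0,0,0,0,0,0],[0,0,0,0,0,0,0],[0,0,0,0,0,0,0],[0,0,0,0,0,0,0],[0,0,0,0,0,0,0]]' 60 >/dev/null; python3 st.py
python3 -m crank '[[0,0,0,0.4,0,0,0.1]]' >/dev/null; python3 m.py
python3 -m crank '[[0,0,0,0.2,0,0,0.05]]' >/dev/null; python3 m.py
python3 -m crank '[[0,0,0,0.2,0,0,0.05]]' >/dev/null; python3 m.py
python3 -m crank '[[0,0,0,0.2,0,0,0.05]]' >/dev/null; python3 m.py
python3 -m crank '[[0,0,0,0.2,0,0,0.05]]' >/dev/null; python3 m.py
python3 -m crank '[[0,0,0,0.2,0,0,0.05]]' >/dev/null; python3 m.py
python3 -m crank '[[0,0,0,0.2,0,0,0.05]]' >/dev/null; python3 m.py
python3 -m crank '[[0,0,0,0.2,0,0,0.05]]' >/dev/null; python3 m.py
```

```text
t 25.35 j6 -0.151 Mz -0.006 F [-1.3 -0.8 -0. ] z 85.61 grip 0 gap 42.5
t 25.85 pos [600.66  38.13  88.53] rot [-3.141  0.     1.726] F [-3.39 -0.15  6.99] M [-0.052  0.573 -0.171] j6 -0.152 eff6 -0.11 gap 8.9 grip 60.0
t 25.95 j6 -0.052 Mz 0.092 F [-5.1 -0.9  4.9] z 88.21 grip 60 gap 8.5
t 26.05 j6 0.001 Mz 0.119 F [-4.3 -0.4  5.4] z 88.00 grip 60 gap 8.6
t 26.15 j6 0.050 Mz 0.060 F [-4.4 -1.1  4.8] z 87.79 grip 60 gap 8.5
t 26.25 j6 0.099 Mz 0.132 F [-4.4 -0.9  3.9] z 87.65 grip 60 gap 8.6
t 26.35 j6 0.149 Mz 0.165 F [-3.8 -0.5  5.6] z 87.40 grip 60 gap 8.7
t 26.45 j6 0.199 Mz 0.093 F [-3.8 -1.3  5.1] z 87.22 grip 60 gap 8.3
t 26.55 j6 0.249 Mz 0.060 F [-4.  -0.4  4.7] z 87.03 grip 60 gap 8.6
t 26.65 j6 0.299 Mz 0.079 F [-2.3 -1.   3.6] z 86.83 grip 60 gap 8.6
```

```bash

python3 -m crank '[[0,0,0,0.2,0,0,0.05]]' >/dev/null; python3 m.py
python3 -m crank '[[0,0,0,0.2,0,0,0.05]]' >/dev/null; python3 m.py
python3 -m crank '[[0,0,0,0.2,0,0,0.05]]' >/dev/null; python3 m.py
python3 -m crank '[[0,0,0,0.2,0,0,0.05]]' >/dev/null; python3 m.py
python3 -m crank '[[0,0,0,0.2,0,0,0.05]]' >/dev/null; python3 m.py
```

```text
t 26.75 j6 0.349 Mz 0.122 F [-3.8 -1.8  4.4] z 86.62 grip 60 gap 8.6
t 26.85 j6 0.399 Mz 0.126 F [-2.6 -1.5  5.1] z 86.45 grip 60 gap 8.4
t 26.95 j6 0.449 Mz 0.118 F [-3.5 -0.6  4.8] z 86.22 grip 60 gap 8.7
t 27.05 j6 0.499 Mz 0.092 F [-3.1  0.   4.1] z 86.00 grip 60 gap 8.4
t 27.15 j6 0.549 Mz 0.156 F [-2.3 -0.8  3.9] z 85.82 grip 60 gap 8.8
```

```bash

python3 -m crank '[[0,0,0,0.2,0,0,0.05]]' >/dev/null; python3 m.py
python3 -m crank '[[0,0,0,0.2,0,0,0.05]]' >/dev/null; python3 m.py
python3 -m crank '[[0,0,0,0.2,0,0,0.05]]' >/dev/null; python3 m.py
python3 -m crank '[[0,0,0,0.2,0,0,0.05]]' >/dev/null; python3 m.py
python3 -m crank '[[0,0,0,0.2,0,0,0.05]]' >/dev/null; python3 m.py
```

```text
t 27.25 j6 0.599 Mz 0.082 F [-3.5 -1.   4. ] z 85.62 grip 60 gap 8.8
t 27.35 j6 0.649 Mz 0.158 F [-3.5 -1.   4. ] z 85.43 grip 60 gap 8.2
t 27.45 j6 0.699 Mz 0.160 F [-2.8 -0.6  4.9] z 85.22 grip 60 gap 8.6
t 27.55 j6 0.749 Mz 0.079 F [-2.8 -1.4  4.1] z 85.04 grip 60 gap 8.4
t 27.65 j6 0.799 Mz 0.118 F [-1.7 -1.9  3.8] z 84.84 grip 60 gap 8.4
```

```bash

python3 -m crank '[[0,0,0,0.2,0,0,0.05]]' >/dev/null; python3 m.py
python3 -m crank '[[0,0,0,0.2,0,0,0.05]]' >/dev/null; python3 m.py
python3 -m crank '[[0,0,0,0.2,0,0,0.05]]' >/dev/null; python3 m.py
python3 -m crank '[[0,0,0,0.2,0,0,0.05]]' >/dev/null; python3 m.py
python3 -m crank '[[0,0,0,0.2,0,0,0.05]]' >/dev/null; python3 m.py
```

```text
t 27.75 j6 0.849 Mz 0.122 F [-2.6 -1.5  3.7] z 84.62 grip 60 gap 8.3
t 27.85 j6 0.899 Mz 0.151 F [-2.1 -2.6  3.8] z 84.40 grip 60 gap 8.6
t 27.95 j6 0.949 Mz 0.070 F [-3.2 -2.   4. ] z 84.22 grip 60 gap 9.0
t 28.05 j6 0.999 Mz 0.143 F [-3.  -2.   4.6] z 84.04 grip 60 gap 8.4
t 28.15 j6 1.049 Mz 0.146 F [-3.1 -1.6  4.4] z 83.84 grip 60 gap 8.6
```

```bash

python3 -m crank '[[0,0,0,0.2,0,0,0.05]]' >/dev/null; python3 m.py
python3 -m crank '[[0,0,0,0.2,0,0,0.05]]' >/dev/null; python3 m.py
python3 -m crank '[[0,0,0,0.2,0,0,0.05]]' >/dev/null; python3 m.py
python3 -m crank '[[0,0,0,0.2,0,0,0.05]]' >/dev/null; python3 m.py
python3 -m crank '[[0,0,0,0.2,0,0,0.05]]' >/dev/null; python3 m.py
```

```text
t 28.25 j6 1.099 Mz 0.125 F [-4.2 -2.   5. ] z 83.70 grip 60 gap 8.5
t 28.35 j6 1.149 Mz 0.190 F [-2.9 -2.7  5.4] z 83.58 grip 60 gap 8.3
t 28.45 j6 1.199 Mz 0.170 F [-2.9 -2.1  5.6] z 83.39 grip 60 gap 8.4
t 28.55 j6 1.249 Mz 0.239 F [-4.  -3.6  7.2] z 83.29 grip 60 gap 8.5
t 28.65 j6 1.299 Mz 0.241 F [-3.8 -2.   6.9] z 83.14 grip 60 gap 8.6
```

```bash

python3 -m crank '[[0,0,0,0.2,0,0,0.05]]' >/dev/null; python3 m.py
python3 -m crank '[[0,0,0,0.2,0,0,0.05]]' >/dev/null; python3 m.py
python3 -m crank '[[0,0,0,0.1,0,0,0.03]]' >/dev/null; python3 m.py
```

```text
t 28.75 j6 1.349 Mz 0.219 F [-4.1 -2.3  7.9] z 83.01 grip 60 gap 8.6
t 28.85 j6 1.399 Mz 0.202 F [-3.9 -2.1  8.9] z 82.85 grip 60 gap 8.3
t 28.95 j6 1.429 Mz 0.209 F [-3.9 -1.8  8.2] z 82.79 grip 60 gap 8.5
```

```bash

python3 -m crank '[[0,0,0,0.1,0,0,0.03]]' >/dev/null; python3 m.py
python3 -m crank '[[0,0,0,0.1,0,0,0.03]]' >/dev/null; python3 m.py
```

```text
t 29.05 j6 1.459 Mz 0.255 F [-4.4 -3.1  9.1] z 82.69 grip 60 gap 8.5
t 29.15 j6 1.488 Mz 0.278 F [-5.  -2.7  9. ] z 82.61 grip 60 gap 8.7
```

```bash

python3 -m crank '[[45,0,0,0,0,0,0],[45,0,0,0,0,0,0],[45,0,0,-10,0,0,0],[45,0,0,-55,0,0,0],[45,0,0,-55,0,0,0],[45,0,0,-55,0,0,0]]' >/dev/null; python3 look.py n4d 75
```

```text
clk 29.75 tcp [601.4   38.24 138.02] rot [ 3.1414e+00 -2.4000e-03  8.6200e-02] j6 1.487
nut (601.2, 38) 942 ctr [601.8  37.9] top 101.3 size [47.7  9. ] yaw 13.3 | tool shift [ 0.3  0.4 36.7] turn -0.146
nut (483.1, 16.9) 546 ctr [487.   18.2] top 102.3 size [40.7  9. ] yaw 29.3 | tool shift [-115.8   10.1   35.4] turn -0.425
nut (509.5, -130.8) 282 ctr [ 502.5 -138.7] top 103.9 size [27.6  9.1] yaw 45.7 | tool shift [-113.9  167.8   33.9] turn -0.712
nut (627.5, -109.7) 1017 ctr [ 627.8 -109. ] top 101.8 size [48.  10.8] yaw 15.4 | tool shift [ 13.5 149.   36.3] turn -0.183
```

Nut 4 is tight too, with a spring-back of 0.146 rad. I'll retreat and take a final look.

```bash

python3 -m crank '[[45,-50,0,-40,0,0,0],[45,-50,0,-80,0,0,0],[45,-50,0,-80,0,0,0],[45,-50,0,-80,0,0,0]]'; python3 look.py end 75
```

```text
clock: 30.2
eef_pos: [551.2, 33.9, 216.8]
eef_rot: [3.142, -0.001, 0.086]
wrist_force: [-0.3, -0.2, 0.1]
finger_gap: 42.4
finger_force: 0.0
clk 30.2 tcp [551.16  33.91 216.78] rot [ 3.1415e+00 -1.0000e-03  8.6100e-02] j6 1.48
nut (601.2, 38) 577 ctr [601.3  37.6] top 101.5 size [46.9  8.9] yaw 13.7 | tool shift [ 50.1   0.7 115.3] turn -0.153
nut (483.1, 16.9) 465 ctr [483.7  16.1] top 102.5 size [47.7  9. ] yaw 29.1 | tool shift [-68.9  11.9 114.2] turn -0.421
nut (509.5, -130.8) 454 ctr [ 510.2 -130.8] top 104.0 size [47.6  9.3] yaw 46.6 | tool shift [-55.1 160.6 112.7] turn -0.727
nut (627.5, -109.7) 610 ctr [ 627.7 -109.8] top 101.9 size [47.4  9.8] yaw 16.4 | tool shift [ 63.8 149.7 114.9] turn -0.201
```

View pics/end.png

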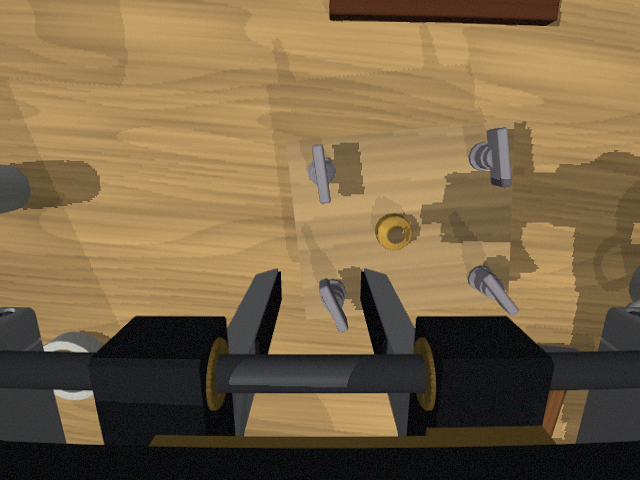

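The final view shows the brass weight still standing mid-board at (394,232). The four nuts are down at (320,172), (500,157), (335,303) and (490,288), and the gripper is clear of everything.

```bash
python3 -c "
from cell import manip
print(manip.sign_off())"
```

```text
the job is handed in; nothing more can be done
None
```

I gave nuts 4 and 2 their quarter turns, then tightened 3, 1, 2 and 4 in crisscross order to an estimated 0.2 N m above free running each. The weight is still mid-board, the gripper is clear, and I handed the job in at about 30 s.

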